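# Pack the chilled sample case

## Task

Pack the sample case for the courier: stand the small amber jar upright in the metal canister, then put the smaller twist cap over it and turn it clockwise until it locks, its bar pointing at the two raised marks; lay the cold pack and the temperature logger flat in their own fitting pockets. The large jar and the large cap belong to another case: leave them standing where they are.

Things in the scene. Friction and masses are not known exactly. Their poses are not given: they have to be found in the camera images.
- case: Fixed shallow case, 120 (x) x 342 (y) x 50 mm, origin under its centre. Holds three fixed dark insert blocks in a row along y, 110 mm apart, in varying order, axes parallel to it. Inserts are 108 x 108 x 50 mm, origins under their centres, 5 mm above the worktop, z up. A stiff cord hangs behind it by the pillar, 0.7 m straight ahead of the robot (z 0.15 to 0.5 m): swing clear of it.
- canister_insert: Insert with a metal canister in its middle: bore 48 mm, floor at z = 30 mm, rim z = 64. Round its mouth a bayonet flange, radius 33 mm, with two 60 degree gaps centred 60 and 240 degrees anticlockwise (from above) of the insert's +x. The cap's skirt rests on a ring with top at z = 53. Raised marks on the +x and -x sides show the locked bar. Turns clockwise only; stop 12 degrees past the marks.
- brick_insert: Insert with the larger rectangular pocket, for the cold pack: 64 mm along x, 94 mm along y, 16 mm deep (floor at z = 34 mm, insert top z = 50 mm).
- logger_insert: Insert with the smaller rectangular pocket, for the logger: 46 mm along x, 84 mm along y, 12 mm deep (floor at z = 38 mm, insert top z = 50 mm).
- sample_jar: Small amber jar with ribbed black lid (fixed on; the top 16 mm), 36 mm diameter, 50 mm high; origin under its centre, z up. In the canister its top stands 16 mm above the rim.
- twist_cap: Smaller grey hollow cap, skirt down: 78 mm diameter, 35 high; on top a grip bar 60 long (along x), 12 thick, 18 high. Origin: centre of lower edge, z up. Two lugs inside, low under the bar's ends, must drop through the flange gaps (3 mm play all round, 15 degrees either way) until the skirt rests on the ring; then turn 60 degrees clockwise to the marks. A half turn makes no difference.
- cold_pack: White hard-shell cold pack, a rounded flat brick, 54 mm along x, 84 mm along y, 30 mm high; origin under its centre, z up. Lies flat; either way round will do.
- logger: Grey temperature logger, a small flat rounded box with dark display and two buttons on top, 36 mm along x, 74 mm along y, 22 mm high; origin under its centre, z up. Lies flat; either way round will do.
- large_jar: Large amber jar with ribbed black lid, 60 mm diameter, 74 mm high; like the sample jar but too wide for the canister. Not to be packed. Origin under its centre.
- large_cap: Large grey twist cap with a grip bar, 100 mm diameter, 60 mm high over the bar (78 mm long, along x); like the twist cap but for a larger canister. Not to be packed. Origin at the centre of its lower edge.
Not all that is in view belongs to the job. Of the things shaped like the logger, the grey one is meant.

How it is judged:
At the end, for the whole second after the job is handed in: Jar upright on the canister floor (9 mm of axis); cap down on the shoulder (4 mm height, 6 mm of axis), bar within 19 degrees of the marks; cold pack and logger flat on their own pocket floors (4 mm height, 10 mm of centre); large jar and cap within 30 mm of their start; all at rest (horizontal distance between sample_jar and canister_insert below 0.009 m and z of sample_jar in the frame of canister_insert between 0.026 and 0.034 m and angle between each of sample_jar, twist_cap, cold_pack, logger's own z axis and vertical below 0.12 rad and linear speed of each of sample_jar, twist_cap, cold_pack, logger below 0.02 m/s and horizontal distance between twist_cap and canister_insert below 0.006 m and z of twist_cap in the frame of canister_insert between 0.049 and 0.057 m and angle between the x axis of twist_cap and the x axis of canister_insert, either way round below 0.34 rad and horizontal distance between cold_pack and brick_insert below 0.01 m and z of cold_pack in the frame of brick_insert between 0.03 and 0.038 m and horizontal distance between logger and logger_insert below 0.01 m and z of logger in the frame of logger_insert between 0.034 and 0.042 m and distance of each of large_jar, large_cap from where it was at the start of the episode below 0.03 m and angle between each of large_jar, large_cap's own z axis and vertical below 0.15 rad); the robot touches nothing.
It fails at once if the large jar is moved more than 30 mm or tipped (distance of large_jar from where it was at the start of the episode above 0.03 m or angle between large_jar's own z axis and vertical above 0.3 rad).
It fails at once if the large cap is moved more than 30 mm or tipped (distance of large_cap from where it was at the start of the episode above 0.03 m or angle between large_cap's own z axis and vertical above 0.3 rad).
It fails at once if the sample jar is tipped more than about 40 degrees (angle between sample_jar's own z axis and vertical above 0.7 rad).
It also fails if it takes over 112 s, if anything falls off the work surface, if the arm or the gripper's body presses on something with over 40 N, if the wrist force passes 120 N, or if a joint passes its speed limit or range.

## Robot

A 6-joint arm with a two-finger parallel gripper is mounted at the origin on a cart in front of the work surface, level with it; the furniture and walls round the work are solid. World frame = base frame: x ahead of the robot, y to its left, z up, the work surface at z = 0. Lengths are in m, angles in rad, forces in N, time in s.
With the tool pointing down it reaches from about 0.325 to 0.9 m from the base axis. Payload 6.1 kg.
Tool frame: the origin (TCP) lies at the very end of the fingers, on their centre line; the grasp point (between the pads) lies 19 mm behind it (robot.pinch_z is the distance from the TCP to the grasp point, in m); z points along the fingers, y is the line along which they close (so a half turn about z gives the same grasp; the last joint's range is limited). The gripper opens to 87 mm and grips with 3 to 60 N. Pads are 19 mm wide; open, the fingers measure 117 mm over their backs; the gripper's body (75 mm by 190 mm) begins 51 mm behind the grasp point.
Start: joints at [1.136, 0.22, 1.526, -0, 1.395, -0.126], TCP at [0.19, 0.595, 0.223] pointing down, gripper open.
Joint ranges: [-2.98, 2.98], [-0.91, 2.08], [0.09, 2.57], [-1.24, 4.39], [0.2, 2.65], [-2.68, 2.68]. Speed limits (rad/s): [2.57, 2.57, 3.01, 3.14, 3.14, 3.14].

## Interface

Orientations are given as a unit quaternion [x, y, z, w].
In Python, from workcell import robot gives the robot as it stands. The module is installed in compiled form; this text tells all that it offers.
- The arm moves only by the tool jog_arm, never from a script. Its argument "steps" is a list of rows, each an object with "grip": the finger opening in mm, from 0 to 87; "xyz": the shift along the tool's x, y, z in parts of the range, where 1.0 means 400 mm, a list of three; "twist": the turn about the tool's z in normalised numbers (1 is pi rad). A call has 1 to 20 rows; each row is the pose to reach, as a shift and turn from the pose commanded when the call began, along the tool's axes at that moment; what a row does not reach only later rows make up. A row lasts 1/12 s, in which the tool goes at most 41.7 mm and 7.16 degrees, less where a joint would pass 70% of its speed; a pose out of reach is approached as far as the arm can. A shift or turn number past 1, either way, is cut back to 1. A call with a gripper value outside its range is refused whole. The fingers move at their own pace and stop on an object; "grip_force" is the grip in N (left out, the last holds). Time passes only in rows, so rows that repeat a pose let the fingers close. It gives the time, the measured TCP pose, the force, the opening and the grip force at its end, in the units of the state.
- robot.observe(): the state, without advancing time (a new reading comes with each control period).
- robot.grab_frame(name): name is "scene" or "top"; returns (picture, depth): 480x640x3 uint8, blue, green, red; 480x640 float32, m along the optical axis (not along the pixel's ray), 0 where there is no reading.
- robot.camera_info(name): a dict with "mtx" (3x3 intrinsics, pixels), "D" ([k1, k2, p1, p2, k3] as OpenCV has them; the pictures are not rectified), "camera_from_world" (4x4, takes a point from world to camera coordinates). Camera axes: x right, y up, looking along -z (the intrinsics and any distortion apply to the point x, -y, -z); pixel columns grow to the right and rows downward; lengths in m; the calibration is good to about 2 mm. A picture is of the moment at which its call begins. camera_info takes no time and is no camera call.
- robot.job_done(): hands the job in; it is judged then, once.
Trained networks look in the newest picture that a camera, given by its name, has taken for a name from the list of things; names that differ only in an ending like _2 or _b are one class to them, and where a whole thing is asked for, a point or a joint stands for the part that bears it (a point fixed in the world has none). Each returns a list of dicts, best first, with "score" (0 to 1); they miss things now and then, are a little off and sometimes report something else, mostly with a low value. They report only what shows in the picture. A call takes as long as a camera call. They do not tell look-alikes from the thing itself.
- robot.spot_in(query, camera): "centre" ([x, y, z] in m, in world coordinates, good to about 4 mm: the middle of the surface that is visible of it).
- robot.pinpoint(query, camera): "centre" ([x, y, z] in m, in world coordinates, good to about 4 mm: a listed point, or the origin of a listed thing).
The state is a dict: "time_s": time; "joint_pos": joint angles; "dq": joint speeds; "joint_torque": joint torques, N m; "eef_pos": TCP position; "orientation": TCP orientation; "force": force on the tool from outside, world axes, zero at the start; "ft_torque": the same for the moment, N m; "gripper_width": opening from 0.0 (shut) to 1.0 (fully open); "finger_force": force on a finger pad.
Only numpy, scipy, OpenCV 4.12 (cv2) and the standard library are available. Lean on these libraries where they do the work, as an engineer would, in place of code of your own. Each camera call takes 0.05 s, during which the arm holds its last target. There are 200 camera calls.

## Working session

There is one attempt and no reset: what is moved stays moved. The work goes in short steps, Python scripts to look and compute and a tool call to move; the robot and the scene stay as the last step left them, time stands still between calls to the robot, and variables do not carry over. Pictures are saved under pics/ and viewed, at most 14 in all, crops included, and the job is handed in when it is done.

Besides the shell and the picture viewer there is one more tool, called after "Request:" as name(argument=value, ...), one argument or row to a line, values as JSON. jog_arm: Moves the arm, as the interface text tells. Its arguments: {"type":"object","properties":{"steps":{"type":"array","items":{"type":"object","properties":{"grip":{"type":"number"},"xyz":{"type":"array","items":{"type":"number"}},"twist":{"type":"number"}}}},"grip_force":{"type":"number"}},"required":["steps"]}

```bash
mkdir -p pics; cat > h.py <<'E'
import numpy as np, cv2
from workcell import robot
def cloud(cam, pic=None):
    img,d=robot.grab_frame(cam); ci=robot.camera_info(cam)
    K=np.array(ci["mtx"]);D=np.array(ci["D"],float);T=np.linalg.inv(np.array(ci["camera_from_world"]))
    v,u=np.mgrid[0:480,0:640]
    p=cv2.undistortPoints(np.stack([u,v],-1).reshape(-1,1,2).astype(np.float64),K,D).reshape(480,640,2)
    P=np.stack([p[...,0]*d,-p[...,1]*d,-d,np.ones_like(d)],-1)@T.T
    P=P[...,:3]; P[d==0]=np.nan
    if pic: cv2.imwrite(pic,img)
    return img,P
E
python3 - <<'E'
from h import *
for c in("scene","top"):
    i,P=cloud(c,f"pics/{c}0.png"); np.save(f"{c}0.npy",P)
    for q in ["canister_insert","brick_insert","logger_insert","sample_jar","twist_cap","cold_pack","logger","large_jar","large_cap"]:
        print(c,q,[(np.round(r["centre"],3).tolist(),round(r["score"],2)) for r in robot.pinpoint(q,c)])
print(robot.observe())
E
```

```text
scene canister_insert [([0.516, -0.135, 0.002], 0.89)]
scene brick_insert [([0.516, 0.09, 0.004], 0.65)]
scene logger_insert [([0.512, -0.02, 0.004], 0.88)]
scene sample_jar [([0.48, -0.414, -0.0], 0.59)]
scene twist_cap [([0.413, -0.29, -0.001], 0.88)]
scene cold_pack [([0.414, -0.293, 0.002], 0.67), ([0.476, 0.422, -0.0], 0.55), ([0.517, 0.088, 0.005], 0.32)]
scene logger [([0.682, 0.285, -0.001], 0.84), ([0.399, 0.306, 0.004], 0.59)]
scene large_jar [([0.548, -0.293, 0.0], 0.69)]
scene large_cap [([0.543, 0.283, -0.002], 0.67)]
top canister_insert [([0.515, -0.131, 0.002], 0.59)]
top brick_insert [([0.517, 0.085, 0.007], 0.82)]
top logger_insert [([0.514, -0.024, 0.007], 0.98)]
top sample_jar [([0.476, -0.414, -0.003], 0.63)]
top twist_cap [([0.55, -0.293, -0.0], 0.5)]
top cold_pack [([0.478, 0.422, -0.0], 0.87)]
top logger [([0.404, 0.306, 0.002], 0.88), ([0.684, 0.287, -0.003], 0.77), ([0.478, 0.423, -0.001], 0.63), ([0.476, -0.412, -0.004], 0.29)]
top large_jar [([0.549, -0.295, -0.0], 0.8)]
top large_cap [([0.545, 0.275, 0.0], 0.59), ([0.402, 0.307, 0.001], 0.49)]
{'time_s': 1.0, 'joint_pos': array([ 1.13585271e+00,  2.20366203e-01,  1.52650153e+00, -1.10517235e-05,
        1.39474810e+00, -1.26095096e-01]), 'dq': array([-4.04453851e-05,  4.13202906e-04,  2.14402643e-03, -8.85205801e-04,
       -9.69872572e-04, -7.32635776e-04]), 'joint_torque': array([-1.37794297e-05, -4.94569659e+01, -3.87722540e+01,  7.01024872e-02,
        4.66756860e-02,  2.59725169e-05]), 'eef_pos': array([0.18997109, 0.59540608, 0.22255779]), 'orientation': array([ 1.53810282e-01,  9.88100398e-01, -1.26399639e-05,  2.01996278e-06]), 'force': array([ 0.11403748, -0.22092689, -0.28552669]), 'ft_torque': array([-0.01958238,  0.04196432,  0.01906111]), 'finger_force': 0.0, 'gripper_width': 1.0004852450376218}
```

View pics/top0.png

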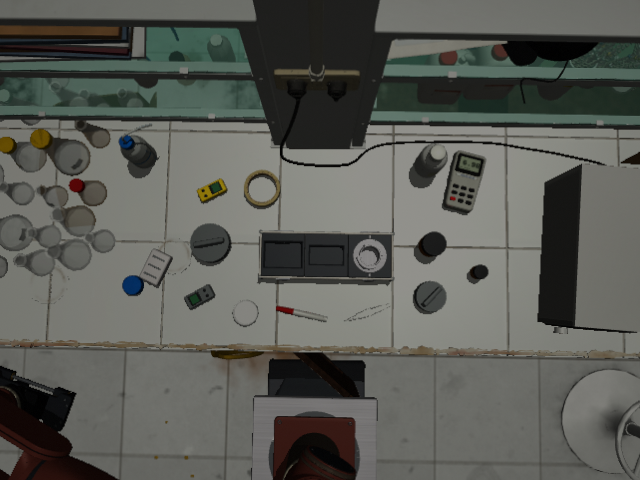

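View pics/scene0.png

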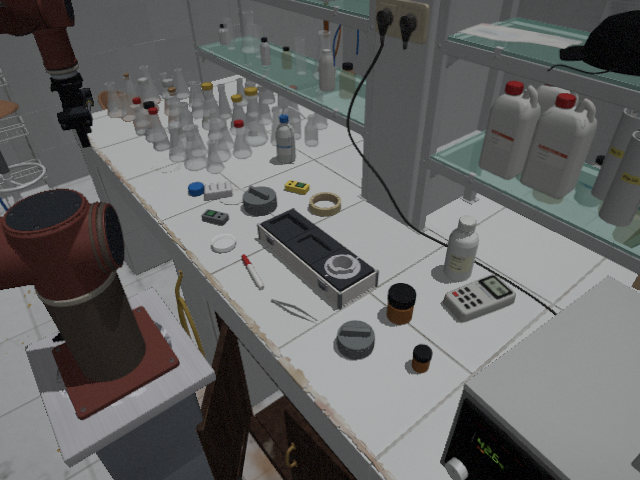

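Top view: the caps are at (210,243), larger, and (429,297), smaller. The jars are at (432,244), large, and (478,271), small. The loggers are at (212,190), yellow, and (200,296), grey, and the cold pack is at (155,267). I pick the smaller cap, the small jar and the grey logger, and confirm them in an enlarged crop.

```bash
python3 - <<'E'
from h import *
im=cv2.imread("pics/top0.png")
a=cv2.resize(im[165:325,110:310],(800,640))[:600]
a=cv2.resize(im[220:320,110:270],(800,500));b=cv2.resize(im[225:325,370:530],(640,400))
a=cv2.resize(a,(640,400)); cv2.imwrite("pics/crop1.png",cv2.resize(np.vstack([a,b]),(480,600)))
cv2.imwrite("pics/crop1.png",cv2.resize(np.vstack([im[220:300+15,115:255],im[225:320,380:520]]),(560,600) if 0 else (442,600)))
P0=np.load("top0.npy");P1=np.load("scene0.npy")
def box(name,c,r,zlo,zhi,Ps=(P0,P1)):
    for k,P in zip(("top","scn"),Ps):
        p=P.reshape(-1,3);m=(np.hypot(p[:,0]-c[0],p[:,1]-c[1])<r)&(p[:,2]>zlo)&(p[:,2]<zhi);q=p[m]
        if len(q)<5: print(name,k,len(q));continue
        (cx,cy),(w,h),ang=cv2.minAreaRect((q[:,:2]*1000).astype(np.float32))
        e=np.linalg.eigh(np.cov(q[:,:2].T))[1][:,1]
        print(name,k,len(q),"mean",q.mean(0).round(4),"rect c",round(cx,1),round(cy,1),"size",round(w),round(h),"ang",round(ang,1),"PCA long deg",round(np.degrees(np.arctan2(e[1],e[0])),1),"zmax",np.percentile(q[:,2],95).round(3))
box("logger",(.40,.306),.06,.012,.04)
box("pack",(.476,.422),.065,.02,.05)
box("capbar",(.413,-.292),.06,.043,.07)
box("captop",(.413,-.292),.06,.025,.07)
box("jar",(.478,-.414),.04,.04,.07)
box("Ljar",(.549,-.294),.05,.06,.09)
box("Lcap",(.543,.28),.065,.03,.08)
box("canrim",(.515,-.131),.06,.057,.08)
box("case",(.515,-.02),.2,.04,.056)
E
```

```text
logger top 404 mean [0.4033 0.3046 0.0214] rect c 406.3 300.1 size 36 87 ang 29.6 PCA long deg 119.5 zmax 0.027
logger scn 227 mean [0.3992 0.2979 0.0205] rect c 399.9 302.0 size 40 72 ang 27.9 PCA long deg 120.8 zmax 0.024
pack top 752 mean [0.4736 0.4247 0.0291] rect c 468.8 427.9 size 66 111 ang 53.7 PCA long deg 142.1 zmax 0.035
pack scn 328 mean [0.4687 0.4178 0.0278] rect c 466.3 423.8 size 67 110 ang 53.4 PCA long deg 137.9 zmax 0.032
capbar top 127 mean [ 0.416  -0.2898  0.0512] rect c 416.9 -292.4 size 57 54 ang 82.2 PCA long deg 134.2 zmax 0.056
capbar scn 201 mean [ 0.4112 -0.2946  0.0506] rect c 413.0 -293.3 size 15 60 ang 46.4 PCA long deg 135.9 zmax 0.055
captop top 753 mean [ 0.4156 -0.2896  0.0376] rect c 415.4 -289.6 size 78 77 ang 88.3 PCA long deg 90.4 zmax 0.053
captop scn 970 mean [ 0.408  -0.2983  0.0377] rect c 412.4 -293.9 size 78 79 ang 7.6 PCA long deg 132.4 zmax 0.053
jar top 172 mean [ 0.4803 -0.414   0.0498] rect c 480.7 -414.5 size 35 37 ang 18.0 PCA long deg 106.1 zmax 0.056
jar scn 268 mean [ 0.4758 -0.4189  0.0484] rect c 477.3 -417.9 size 35 37 ang 3
[... 244 characters left out ...]
-141.7 zmax 0.076
Lcap top 1205 mean [0.5415 0.2785 0.0438] rect c 542.0 279.3 size 99 100 ang 25.3 PCA long deg 62.7 zmax 0.06
Lcap scn 597 mean [0.5334 0.2682 0.0435] rect c 538.3 275.0 size 101 99 ang 82.6 PCA long deg 106.8 zmax 0.059
canrim top 670 mean [ 0.5149 -0.1306  0.0627] rect c 516.8 -128.2 size 109 109 ang 1.1 PCA long deg 171.8 zmax 0.073
canrim scn 518 mean [ 0.5086 -0.137   0.0627] rect c 510.2 -131.1 size 104 106 ang 21.3 PCA long deg 121.5 zmax 0.07
case top 3744 mean [ 0.5153 -0.0158  0.0497] rect c 514.7 -21.4 size 126 346 ang 0.3 PCA long deg 90.0 zmax 0.056
case scn 3224 mean [ 0.5041 -0.04    0.0505] rect c 510.7 -24.2 size 126 348 ang 0.5 PCA long deg 89.6 zmax 0.056
```

View pics/crop1.png

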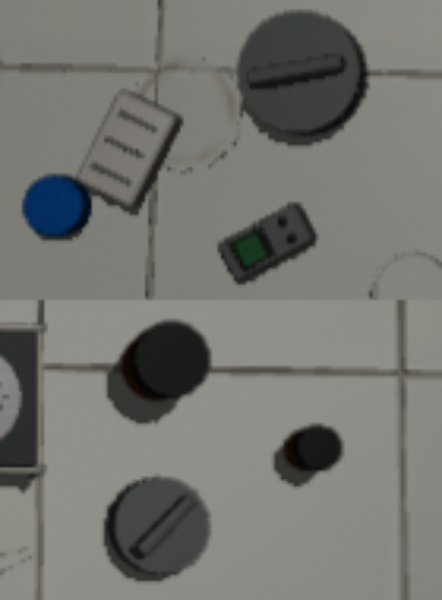

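The crop confirms it. Upper half: the grey logger with its display at (268,243), and the white cold pack at (130,150) between a blue lid and a glass ring. Lower half: the smaller cap at (157,525) and the small jar at (313,447). Next I refine the pack and lid poses and check the ring.

```bash
python3 - <<'E'
from h import *
for c in("top","scene"):
    im=cv2.imread(f"pics/{c}0.png");P=np.load(f"{c}0.npy");hsv=cv2.cvtColor(im,cv2.COLOR_BGR2HSV)
    near=lambda x,y,r:np.hypot(P[...,0]-x,P[...,1]-y)<r
    blue=near(.43,.48,.1)&(hsv[...,1]>120)&(hsv[...,0]>95)&(hsv[...,0]<130)
    notb=~cv2.dilate(blue.astype(np.uint8),np.ones((3,3))).astype(bool)
    m=near(.474,.422,.065)&(P[...,2]>.023)&(P[...,2]<.045)&notb
    n,l,s,ce=cv2.connectedComponentsWithStats(m.astype(np.uint8));k=1+np.argmax(s[1:,4]);m=cv2.morphologyEx((l==k).astype(np.uint8),cv2.MORPH_OPEN,np.ones((3,3)))>0
    q=P[m];print(c,"pack",len(q),cv2.minAreaRect((q[:,:2]*1000).astype(np.float32)),q[:,2].mean())
    q=P[blue];print("lid",len(q),q[:,:2].min(0),q[:,:2].max(0),np.percentile(q[:,2],[5,95]))
    m=(np.hypot(P[...,0]-.505,P[...,1]-.37)<.05)&(P[...,2]>.006);print("ring z",np.percentile(P[m][:,2],[10,50,90]) if m.any() else 0,m.sum())
    q=P[near(.402,.303,.055)&(P[...,2]>.016)&(P[...,2]<.035)];print("logger",cv2.minAreaRect((q[:,:2]*1000).astype(np.float32)))
    for q in("case",): print([r for r in robot.pinpoint(q,c)])
im=cv2.imread("pics/scene0.png");cv2.imwrite("pics/crop2.png",cv2.resize(im[150:270,160:320],(800,600),interpolation=cv2.INTER_CUBIC))
E
```

```text
top pack 617 ((477.4605407714844, 421.7297668457031), (54.74415588378906, 83.23485565185547), 64.99246215820312) 0.029849574296638277
lid 318 [0.40472318 0.45393272] [0.45165272 0.50425372] [0.00997973 0.0306385 ]
ring z [0.00663717 0.02195644 0.03238491] 425
logger ((403.4499816894531, 304.8609619140625), (36.28179931640625, 74.55946350097656), 29.151039123535156)
[{'centre': [0.5477, -0.2958, 0.0004], 'score': 0.62}]
scene pack 252 ((475.15826416015625, 417.5987548828125), (58.79646301269531, 78.78102111816406), 60.644935607910156) 0.029124129997630126
lid 176 [0.40246716 0.44832983] [0.44833951 0.50001505] [0.00576257 0.02648557]
ring z [0.00793446 0.02594414 0.03129119] 176
logger ((400.362060546875, 302.23681640625), (39.353694915771484, 71.73524475097656), 28.644001007080078)
[{'centre': [0.5121, -0.0226, 0.0027], 'score': 0.79}]
```

View pics/crop2.png

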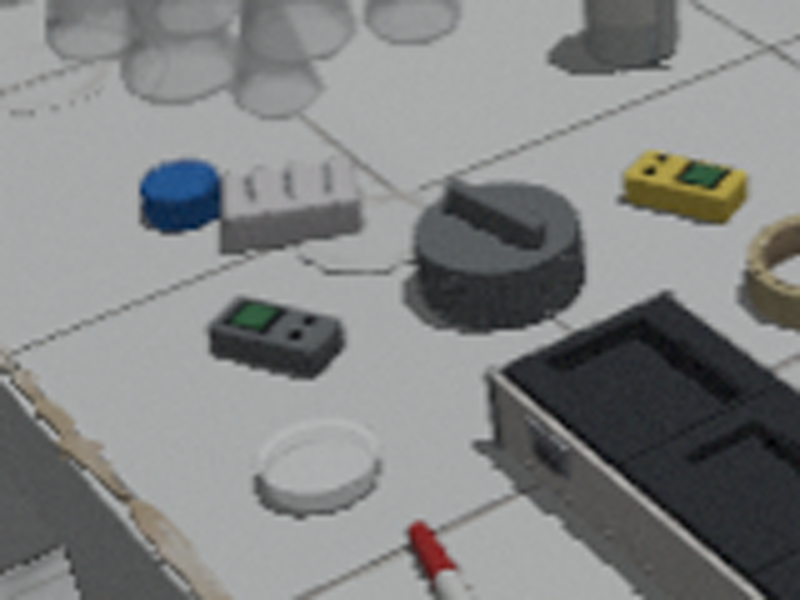

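The scene crop shows the ring is only a flat stain by the pack at (290,205), and the blue lid at (180,195) is close to the pack's end. The larger pocket is the end insert and the smaller one is in the middle. I check the gripper body's clearance at the pack and compute the first moves.

```bash
cat > mv.py <<'E'
from h import *
from scipy.spatial.transform import Rotation as R
def rel(wps):
    "wps: (x,y,z [mm], yaw of tool x [deg]); prints shift and twist from the present pose"
    s=robot.observe();p=s["eef_pos"]*1000;r=R.from_quat(s["orientation"]);X=r.as_matrix()[:,0];a0=np.degrees(np.arctan2(X[1],X[0]))
    print("t",round(s["time_s"],2),"pos",p.round(1),"yaw",round(a0,1),"F",s["force"].round(1),"w",round(s["gripper_width"]*87,1),"ff",round(s["finger_force"],1))
    for w in wps:
        d=np.array(w[:3])-p; t=(a0-w[3]+180)%360-180
        print(w,"->",r.inv().apply(d).round(1),"twist",round(np.radians(t),3),"rows",round(max(np.linalg.norm(d)/41.7,abs(t)/7.16),1))
E
python3 - <<'E'
from mv import *
P=np.vstack([np.load("top0.npy").reshape(-1,3),np.load("scene0.npy").reshape(-1,3)])
def body(c,yd):
    y=np.array([np.cos(np.radians(yd)),np.sin(np.radians(yd))]);x=np.array([-y[1],y[0]]);d=P[:,:2]-c
    m=(abs(d@y)<.115)&(abs(d@x)<.058)&(P[:,2]>.07)&(P[:,2]<.4);q=P[m];print(c,len(q),q[np.argsort(-q[:,2])][:3].round(3))
body((.476,.421),65);body((.402,.303),29);body((.478,-.415),-20);body((.414,-.292),45)
rel([(476,420,120,155),(476,420,19,155)])
E
```

```text
(0.476, 0.421) 0 []
(0.402, 0.303) 0 []
(0.478, -0.415) 0 []
(0.414, -0.292) 0 []
t 1.1 pos [189.9 595.4 222.6] yaw 162.3 F [-0.5 -0.4 -0.6] w 86.9 ff 0.0
(476, 420, 120, 155) -> [-325.9  -80.2  102.5] twist 0.128 rows 8.4
(476, 420, 19, 155) -> [-325.9  -80.2  203.5] twist 0.128 rows 9.4
```

Careful with the scale: shifts go in shares of 400 mm and turns go in shares of pi rad. That gives: -326 mm is -0.815, 203 mm is 0.5075, 0.128 rad is 0.0407.

Request:
jog_arm(
  steps=[
    {"grip": 80, "xyz": [-0.815, -0.2, 0.25], "twist": 0.0407},
    {"grip": 80, "xyz": [-0.815, -0.2, 0.25], "twist": 0.0407},
    {"grip": 80, "xyz": [-0.815, -0.2, 0.25], "twist": 0.0407},
    {"grip": 80, "xyz": [-0.815, -0.2, 0.25], "twist": 0.0407},
    {"grip": 80, "xyz": [-0.815, -0.2, 0.25], "twist": 0.0407},
    {"grip": 80, "xyz": [-0.815, -0.2, 0.25], "twist": 0.0407},
    {"grip": 80, "xyz": [-0.815, -0.2, 0.25], "twist": 0.0407},
    {"grip": 80, "xyz": [-0.815, -0.2, 0.25], "twist": 0.0407},
    {"grip": 80, "xyz": [-0.815, -0.2, 0.25], "twist": 0.0407},
    {"grip": 80, "xyz": [-0.815, -0.2, 0.25], "twist": 0.0407},
    {"grip": 80, "xyz": [-0.815, -0.2, 0.25], "twist": 0.0407},
    {"grip": 80, "xyz": [-0.815, -0.2, 0.5075], "twist": 0.0407},
    {"grip": 80, "xyz": [-0.815, -0.2, 0.5075], "twist": 0.0407},
    {"grip": 80, "xyz": [-0.815, -0.2, 0.5075], "twist": 0.0407},
    {"grip": 80, "xyz": [-0.815, -0.2, 0.5075], "twist": 0.0407},
    {"grip": 80, "xyz": [-0.815, -0.2, 0.5075], "twist": 0.0407},
  ],
  grip_force=30,
)

```text
time_s: 2.43
eef_pos: [0.4742, 0.421, 0.0192]
orientation: [0.216, 0.976, -0.001, -0.001]
force: [1.2, -0.2, 1.0]
gripper_width: 0.918
finger_force: 0.0
```

```bash
python3 -c "
from mv import *
rel([(476,420,19,155),(515,88,140,90)])"
```

```text
t 2.43 pos [474.2 421.   19.2] yaw 155.1 F [ 1.2 -0.2  1. ] w 79.8 ff 0.0
(476, 420, 19, 155) -> [-2.  -0.2  0.2] twist 0.002 rows 0.0
(515, 88, 140, 90) -> [-177.1 -285.  -120.6] twist 1.136 rows 9.1
```

Request:
jog_arm(
  steps=[
    {"grip": 45, "xyz": [0, 0, 0], "twist": 0},
    {"grip": 45, "xyz": [0, 0, 0], "twist": 0},
    {"grip": 45, "xyz": [0, 0, 0], "twist": 0},
    {"grip": 45, "xyz": [0, 0, 0], "twist": 0},
    {"grip": 45, "xyz": [0, 0, 0], "twist": 0},
    {"grip": 45, "xyz": [0, 0, 0], "twist": 0},
    {"grip": 45, "xyz": [0, 0, -0.05], "twist": 0},
    {"grip": 45, "xyz": [0, 0, -0.15], "twist": 0},
    {"grip": 45, "xyz": [0, 0, -0.25], "twist": 0},
    {"grip": 45, "xyz": [0, 0, -0.3], "twist": 0},
    {"grip": 45, "xyz": [0, 0, -0.3], "twist": 0},
  ],
  grip_force=30,
)

```text
time_s: 3.35
eef_pos: [0.4795, 0.4223, 0.1466]
orientation: [0.217, 0.976, 0.004, 0.004]
force: [0.8, 0.3, -1.2]
gripper_width: 0.616
finger_force: 30.0
```

```bash
python3 -c "
from mv import *
rel([(515,88,140,90)])"
```

```text
t 3.35 pos [479.5 422.3 146.6] yaw 155.0 F [ 0.8  0.3 -1.2] w 53.6 ff 30.0
(515, 88, 140, 90) -> [-173.6 -288.     4.9] twist 1.134 rows 9.1
```

To row units: -287 mm is -0.7175, -174 mm is -0.435, 1.134 rad is 0.361.

Request:
jog_arm(
  steps=[
    {"grip": 45, "xyz": [-0.435, -0.7175, 0], "twist": 0.361},
    {"grip": 45, "xyz": [-0.435, -0.7175, 0], "twist": 0.361},
    {"grip": 45, "xyz": [-0.435, -0.7175, 0], "twist": 0.361},
    {"grip": 45, "xyz": [-0.435, -0.7175, 0], "twist": 0.361},
    {"grip": 45, "xyz": [-0.435, -0.7175, 0], "twist": 0.361},
    {"grip": 45, "xyz": [-0.435, -0.7175, 0], "twist": 0.361},
    {"grip": 45, "xyz": [-0.435, -0.7175, 0], "twist": 0.361},
    {"grip": 45, "xyz": [-0.435, -0.7175, 0], "twist": 0.361},
    {"grip": 45, "xyz": [-0.435, -0.7175, 0], "twist": 0.361},
    {"grip": 45, "xyz": [-0.435, -0.7175, 0], "twist": 0.361},
    {"grip": 45, "xyz": [-0.435, -0.7175, 0], "twist": 0.361},
    {"grip": 45, "xyz": [-0.435, -0.7175, 0], "twist": 0.361},
    {"grip": 45, "xyz": [-0.435, -0.7175, 0], "twist": 0.361},
    {"grip": 45, "xyz": [-0.435, -0.7175, 0], "twist": 0.361},
    {"grip": 45, "xyz": [-0.435, -0.7175, 0], "twist": 0.361},
  ],
)

```text
time_s: 4.6
eef_pos: [0.5123, 0.0875, 0.1394]
orientation: [0.706, 0.708, -0.0, -0.0]
force: [-0.5, 0.7, -1.2]
gripper_width: 0.618
finger_force: 30.0
```

```bash
python3 -c "
from mv import *
rel([(515,88,61,90)])
for c in('scene','top'):
    i,P=cloud(c,f'pics/{c}1.png');np.save(c+'1.npy',P)
    p=P.reshape(-1,3)
    for zl,zh in((.108,.145),):
        q=p[(np.hypot(p[:,0]-.515,p[:,1]-.088)<.07)&(p[:,2]>zl)&(p[:,2]<zh)];print(c,len(q),q.min(0).round(3),q.max(0).round(3))
"
```

```text
t 4.6 pos [512.3  87.5 139.4] yaw 90.2 F [-0.5  0.7 -1.2] w 53.8 ff 30.0
(515, 88, 61, 90) -> [ 0.5  2.8 78.4] twist 0.003 rows 1.9
scene 245 [0.473 0.04  0.119] [0.543 0.127 0.145]Traceback (most recent call last):
  File "<string>", line 8, in <module>
    q=p[(np.hypot(p[:,0]-.515,p[:,1]-.088)<.07)&(p[:,2]>zl)&(p[:,2]<zh)];print(c,len(q),q.min(0).round(3),q.max(0).round(3))
                                                                                        ~~~~~^^^
    return umr_minimum(a, axis, None, out, keepdims, initial, where)
ValueError: zero-size array to reduction operation minimum which has no identity
```

View pics/scene1.png

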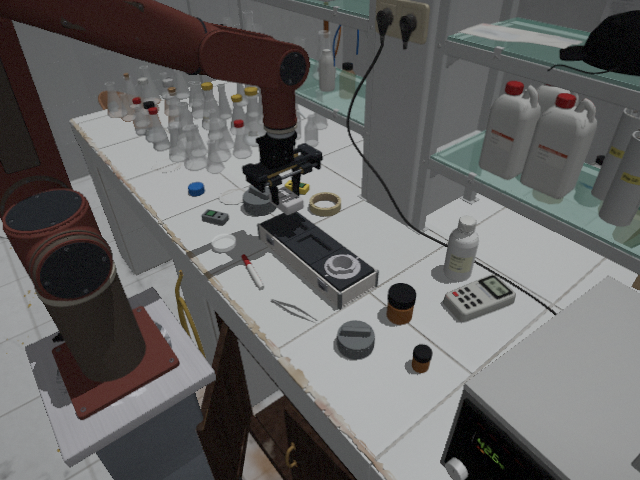

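The pack hangs level in the gripper over the pocket end of the case, around (285,190). I measure the pocket centres in the first clouds.

```bash
python3 - <<'E'
from mv import *
for c in("top","scene"):
    P=np.load(c+"0.npy").reshape(-1,3)
    t=P[(abs(P[:,0]-.515)<.08)&(abs(P[:,1]+.022)<.2)&(P[:,2]>.048)&(P[:,2]<.062)]
    print(c,"outer x",np.percentile(t[:,0],[1,99]).round(4),"y",np.percentile(t[:,1],[.5,99.5]).round(4))
    for n,y,zl,zh,hx,hy in(("brick",.088,.033,.046,.04,.05),("log",-.022,.037,.049,.03,.047)):
        q=P[(abs(P[:,0]-.515)<hx)&(abs(P[:,1]-y)<hy)&(P[:,2]>zl)&(P[:,2]<zh)]
        if len(q): print(n,len(q),"x",np.percentile(q[:,0],[1,99]).round(4),"y",np.percentile(q[:,1],[1,99]).round(4),"mid",((np.percentile(q,1,0)+np.percentile(q,99,0))/2).round(4))
    q=P[(np.hypot(P[:,0]-.515,P[:,1]+.132)<.05)&(P[:,2]>.065)&(P[:,2]<.08)]
    print("flange",((np.percentile(q,1,0)+np.percentile(q,99,0))/2).round(4),(np.percentile(q,99,0)-np.percentile(q,1,0)).round(3))
# own gripper seen from above: bias of camera vs arm
P=np.load("top1.npy").reshape(-1,3) if __import__("os").path.exists("top1.npy") else None
E
```

```text
top outer x [0.4557 0.5736] y [-0.1908  0.1487]
brick 862 x [0.4836 0.5464] y [0.043  0.1358] mid [0.515  0.0894 0.0393]
log 563 x [0.4925 0.5388] y [-0.062   0.0203] mid [ 0.5157 -0.0209  0.043 ]
flange [ 0.5154 -0.1299  0.0716] [0.064 0.064 0.012]
scene outer x [0.4522 0.5705] y [-0.1942  0.1415]
brick 432 x [0.4887 0.546 ] y [0.0538 0.1371] mid [0.5174 0.0955 0.0406]
log 349 x [0.4961 0.5376] y [-0.0549  0.0207] mid [ 0.5168 -0.0171  0.044 ]
flange [ 0.5118 -0.1334  0.0687] [0.064 0.063 0.007]
```

To row units: 80 mm is 0.2, 78 mm is 0.195.

Request:
jog_arm(
  steps=[
    {"grip": 45, "xyz": [0, 0.005, 0.075], "twist": 0},
    {"grip": 45, "xyz": [0, 0.005, 0.125], "twist": 0},
    {"grip": 45, "xyz": [0, 0.005, 0.145], "twist": 0},
    {"grip": 45, "xyz": [0, 0.005, 0.16], "twist": 0},
    {"grip": 45, "xyz": [0, 0.005, 0.175], "twist": 0},
    {"grip": 45, "xyz": [0, 0.005, 0.185], "twist": 0},
    {"grip": 45, "xyz": [0, 0.005, 0.195], "twist": 0},
    {"grip": 45, "xyz": [0, 0.005, 0.2], "twist": 0},
    {"grip": 45, "xyz": [0, 0.005, 0.2], "twist": 0},
    {"grip": 45, "xyz": [0, 0.005, 0.2], "twist": 0},
  ],
)

```text
time_s: 5.53
eef_pos: [0.515, 0.0864, 0.0601]
orientation: [0.707, 0.707, 0.0, 0.0]
force: [0.7, 0.6, -0.5]
gripper_width: 0.618
finger_force: 30.0
```

To row units: -80 mm is -0.2, -50 mm is -0.125.

Request:
jog_arm(
  steps=[
    {"grip": 45, "xyz": [0, 0, 0.005], "twist": 0},
    {"grip": 45, "xyz": [0, 0, 0.005], "twist": 0},
    {"grip": 70, "xyz": [0, 0, 0.005], "twist": 0},
    {"grip": 70, "xyz": [0, 0, 0.005], "twist": 0},
    {"grip": 70, "xyz": [0, 0, 0.005], "twist": 0},
    {"grip": 70, "xyz": [0, 0, -0.025], "twist": 0},
    {"grip": 70, "xyz": [0, 0, -0.125], "twist": 0},
    {"grip": 70, "xyz": [0, 0, -0.2], "twist": 0},
    {"grip": 70, "xyz": [0, 0, -0.2], "twist": 0},
    {"grip": 70, "xyz": [0, 0, -0.2], "twist": 0},
  ],
)

```text
time_s: 6.37
eef_pos: [0.5166, 0.0865, 0.1429]
orientation: [0.707, 0.707, 0.002, 0.002]
force: [0.7, -0.9, 0.2]
gripper_width: 0.808
finger_force: 0.0
```

```bash
python3 -c "
from mv import *
rel([(402,304,140,119),(402,304,15,119)])
i,P=cloud('scene');p=P.reshape(-1,3)
q=p[(abs(p[:,0]-.514)<.06)&(abs(p[:,1]-.088)<.06)&(p[:,2]>.06)&(p[:,2]<.085)];print(len(q),np.percentile(q,[1,50,99],axis=0).round(4))
"
```

```text
t 6.37 pos [516.6  86.5 142.9] yaw 90.0 F [ 0.7 -0.9  0.2] w 70.3 ff 0.0
(402, 304, 140, 119) -> [ 217.5 -114.6    2.2] twist -0.506 rows 5.9
(402, 304, 15, 119) -> [ 217.5 -115.4  127.2] twist -0.506 rows 6.6
440 [[0.4842 0.0421 0.0602]
 [0.5078 0.0776 0.0684]
 [0.5374 0.1234 0.0719]]
```

Pack top is at z≈69 mm, so it is seated. Next is the logger.

To row units: 217 mm is 0.5425, 123 mm is 0.3075, -0.506 rad is -0.1611.

Request:
jog_arm(
  steps=[
    {"grip": 60, "xyz": [0.5425, -0.285, 0], "twist": -0.1611},
    {"grip": 60, "xyz": [0.5425, -0.285, 0], "twist": -0.1611},
    {"grip": 60, "xyz": [0.5425, -0.285, 0], "twist": -0.1611},
    {"grip": 60, "xyz": [0.5425, -0.285, 0], "twist": -0.1611},
    {"grip": 60, "xyz": [0.5425, -0.285, 0], "twist": -0.1611},
    {"grip": 60, "xyz": [0.5425, -0.285, 0], "twist": -0.1611},
    {"grip": 60, "xyz": [0.5425, -0.285, 0], "twist": -0.1611},
    {"grip": 60, "xyz": [0.5425, -0.285, 0], "twist": -0.1611},
    {"grip": 60, "xyz": [0.5425, -0.285, 0.175], "twist": -0.1611},
    {"grip": 60, "xyz": [0.5425, -0.285, 0.275], "twist": -0.1611},
    {"grip": 60, "xyz": [0.5425, -0.285, 0.3075], "twist": -0.1611},
    {"grip": 60, "xyz": [0.5425, -0.285, 0.3075], "twist": -0.1611},
    {"grip": 60, "xyz": [0.5425, -0.285, 0.3075], "twist": -0.1611},
    {"grip": 60, "xyz": [0.5425, -0.285, 0.3075], "twist": -0.1611},
  ],
)

```text
time_s: 7.58
eef_pos: [0.4018, 0.3032, 0.018]
orientation: [0.508, 0.861, 0.0, 0.0]
force: [1.5, 0.4, 1.2]
gripper_width: 0.69
finger_force: 0.0
```

```bash
python3 -c "
from mv import *
rel([(402,304,14.5,119),(514,-22.5,130,90)])"
```

```text
t 7.58 pos [401.8 303.2  18. ] yaw 118.9 F [1.5 0.4 1.2] w 60.0 ff 0.0
(402, 304, 14.5, 119) -> [0.6 0.5 3.5] twist -0.001 rows 0.1
(514, -22.5, 130, 90) -> [-339.3  -59.2 -112. ] twist 0.505 rows 8.7
```

To row units: -110 mm is -0.275, 3.5 mm is 0.0088.

Request:
jog_arm(
  steps=[
    {"grip": 60, "xyz": [0.0013, 0.0013, 0.0088], "twist": 0},
    {"grip": 60, "xyz": [0.0013, 0.0013, 0.0088], "twist": 0},
    {"grip": 28, "xyz": [0.0013, 0.0013, 0.0088], "twist": 0},
    {"grip": 28, "xyz": [0.0013, 0.0013, 0.0088], "twist": 0},
    {"grip": 28, "xyz": [0.0013, 0.0013, 0.0088], "twist": 0},
    {"grip": 28, "xyz": [0.0013, 0.0013, 0.0088], "twist": 0},
    {"grip": 28, "xyz": [0.0013, 0.0013, 0.0088], "twist": 0},
    {"grip": 28, "xyz": [0.0013, 0.0013, 0.0088], "twist": 0},
    {"grip": 28, "xyz": [0, 0, -0.05], "twist": 0},
    {"grip": 28, "xyz": [0, 0, -0.15], "twist": 0},
    {"grip": 28, "xyz": [0, 0, -0.2375], "twist": 0},
    {"grip": 28, "xyz": [0, 0, -0.275], "twist": 0},
    {"grip": 28, "xyz": [0, 0, -0.275], "twist": 0},
    {"grip": 28, "xyz": [0, 0, -0.275], "twist": 0},
  ],
)

```text
time_s: 8.75
eef_pos: [0.401, 0.3038, 0.1273]
orientation: [0.508, 0.862, 0.001, 0.001]
force: [-0.2, -0.0, -1.1]
gripper_width: 0.408
finger_force: 30.0
```

```bash
python3 -c "
from mv import *
rel([(514,-22.5,128,90)])"
```

```text
t 8.75 pos [401.  303.8 127.3] yaw 119.0 F [-0.2 -0.  -1.1] w 35.5 ff 30.0
(514, -22.5, 128, 90) -> [-340.2  -59.3   -0.8] twist 0.506 rows 8.3
```

To row units: -340 mm is -0.85, -59 mm is -0.1475, 0.507 rad is 0.1614.

Request:
jog_arm(
  steps=[
    {"grip": 28, "xyz": [-0.85, -0.1475, 0], "twist": 0.1614},
    {"grip": 28, "xyz": [-0.85, -0.1475, 0], "twist": 0.1614},
    {"grip": 28, "xyz": [-0.85, -0.1475, 0], "twist": 0.1614},
    {"grip": 28, "xyz": [-0.85, -0.1475, 0], "twist": 0.1614},
    {"grip": 28, "xyz": [-0.85, -0.1475, 0], "twist": 0.1614},
    {"grip": 28, "xyz": [-0.85, -0.1475, 0], "twist": 0.1614},
    {"grip": 28, "xyz": [-0.85, -0.1475, 0], "twist": 0.1614},
    {"grip": 28, "xyz": [-0.85, -0.1475, 0], "twist": 0.1614},
    {"grip": 28, "xyz": [-0.85, -0.1475, 0], "twist": 0.1614},
    {"grip": 28, "xyz": [-0.85, -0.1475, 0], "twist": 0.1614},
    {"grip": 28, "xyz": [-0.85, -0.1475, 0], "twist": 0.1614},
    {"grip": 28, "xyz": [-0.85, -0.1475, 0], "twist": 0.1614},
    {"grip": 28, "xyz": [-0.85, -0.1475, 0], "twist": 0.1614},
  ],
)

```text
time_s: 9.83
eef_pos: [0.5126, -0.0209, 0.1256]
orientation: [0.707, 0.707, -0.0, -0.001]
force: [0.7, -0.7, -0.9]
gripper_width: 0.406
finger_force: 30.0
```

```bash
python3 -c "
from mv import *
rel([(514,-22.5,60.5,90)])"
```

```text
t 9.83 pos [512.6 -20.9 125.6] yaw 90.0 F [ 0.7 -0.7 -0.9] w 35.3 ff 30.0
(514, -22.5, 60.5, 90) -> [-1.7  1.5 65.1] twist 0.001 rows 1.6
```

To row units: 66 mm is 0.165, -1.5 mm is -0.0038.

Request:
jog_arm(
  steps=[
    {"grip": 28, "xyz": [-0.0038, 0.0038, 0.075], "twist": 0},
    {"grip": 28, "xyz": [-0.0038, 0.0038, 0.1125], "twist": 0},
    {"grip": 28, "xyz": [-0.0038, 0.0038, 0.1275], "twist": 0},
    {"grip": 28, "xyz": [-0.0038, 0.0038, 0.1375], "twist": 0},
    {"grip": 28, "xyz": [-0.0038, 0.0038, 0.1475], "twist": 0},
    {"grip": 28, "xyz": [-0.0038, 0.0038, 0.1575], "twist": 0},
    {"grip": 28, "xyz": [-0.0038, 0.0038, 0.165], "twist": 0},
    {"grip": 28, "xyz": [-0.0038, 0.0038, 0.165], "twist": 0},
    {"grip": 28, "xyz": [-0.0038, 0.0038, 0.165], "twist": 0},
  ],
)

```text
time_s: 10.58
eef_pos: [0.5154, -0.0241, 0.0609]
orientation: [0.707, 0.707, 0.0, 0.0]
force: [0.2, -0.5, -0.9]
gripper_width: 0.406
finger_force: 30.0
```

To row units: -80 mm is -0.2, -50 mm is -0.125.

Request:
jog_arm(
  steps=[
    {"grip": 28, "xyz": [0, 0, 0.005], "twist": 0},
    {"grip": 28, "xyz": [0, 0, 0.005], "twist": 0},
    {"grip": 52, "xyz": [0, 0, 0.005], "twist": 0},
    {"grip": 52, "xyz": [0, 0, 0.005], "twist": 0},
    {"grip": 52, "xyz": [0, 0, 0.005], "twist": 0},
    {"grip": 52, "xyz": [0, 0, -0.025], "twist": 0},
    {"grip": 52, "xyz": [0, 0, -0.125], "twist": 0},
    {"grip": 60, "xyz": [0, 0, -0.2], "twist": 0},
    {"grip": 60, "xyz": [0, 0, -0.2], "twist": 0},
    {"grip": 60, "xyz": [0, 0, -0.2], "twist": 0},
  ],
)

```text
time_s: 11.42
eef_pos: [0.5173, -0.0244, 0.144]
orientation: [0.707, 0.707, 0.002, 0.003]
force: [-0.5, -0.1, -0.1]
gripper_width: 0.677
finger_force: 0.0
```

```bash
python3 -c "
from mv import *
i,P=cloud('scene');p=P.reshape(-1,3)
q=p[(abs(p[:,0]-.514)<.04)&(abs(p[:,1]+.022)<.05)&(p[:,2]>.059)&(p[:,2]<.085)];print(len(q),np.percentile(q,[1,50,99],axis=0).round(4))
rel([(478,-415,150,60),(478,-415,37,60)])
"
```

```text
293 [[ 0.4934 -0.0639  0.0591]
 [ 0.5098 -0.0307  0.0645]
 [ 0.5291  0.0094  0.0682]]
t 11.47 pos [515.8 -24.1 141.9] yaw 89.9 F [-0.3  0.1 -0.5] w 59.2 ff 0.0
(478, -415, 150, 60) -> [-390.9  -37.4   -8. ] twist 0.523 rows 9.4
(478, -415, 37, 60) -> [-390.9  -37.7  105. ] twist 0.523 rows 9.7
```

To row units: -392 mm is -0.98, 60 mm is 0.15, 0.523 rad is 0.1665.

Request:
jog_arm(
  steps=[
    {"grip": 60, "xyz": [-0.98, -0.09, 0], "twist": 0.1665},
    {"grip": 60, "xyz": [-0.98, -0.09, 0], "twist": 0.1665},
    {"grip": 60, "xyz": [-0.98, -0.09, 0], "twist": 0.1665},
    {"grip": 60, "xyz": [-0.98, -0.09, 0], "twist": 0.1665},
    {"grip": 60, "xyz": [-0.98, -0.09, 0], "twist": 0.1665},
    {"grip": 60, "xyz": [-0.98, -0.09, 0], "twist": 0.1665},
    {"grip": 60, "xyz": [-0.98, -0.09, 0], "twist": 0.1665},
    {"grip": 60, "xyz": [-0.98, -0.09, 0], "twist": 0.1665},
    {"grip": 60, "xyz": [-0.98, -0.09, 0], "twist": 0.1665},
    {"grip": 60, "xyz": [-0.98, -0.09, 0], "twist": 0.1665},
    {"grip": 60, "xyz": [-0.98, -0.09, 0], "twist": 0.1665},
    {"grip": 60, "xyz": [-0.98, -0.09, 0], "twist": 0.1665},
    {"grip": 60, "xyz": [-0.98, -0.09, 0.0875], "twist": 0.1665},
    {"grip": 60, "xyz": [-0.98, -0.09, 0.15], "twist": 0.1665},
    {"grip": 60, "xyz": [-0.98, -0.09, 0.15], "twist": 0.1665},
    {"grip": 60, "xyz": [-0.98, -0.09, 0.15], "twist": 0.1665},
  ],
)

```text
time_s: 12.8
eef_pos: [0.4777, -0.4128, 0.0782]
orientation: [0.866, 0.5, -0.001, -0.003]
force: [0.5, 0.8, 1.1]
gripper_width: 0.691
finger_force: 0.0
```

```bash
python3 -c "
from mv import *
rel([(479,-416,37,60)])
"
```

```text
t 12.8 pos [ 477.7 -412.8   78.2] yaw 60.1 F [0.5 0.8 1.1] w 60.1 ff 0.0
(479, -416, 37, 60) -> [-2.2  3.  41.2] twist 0.001 rows 1.0
```

To row units: 41 mm is 0.1025, 20 mm is 0.05.

Request:
jog_arm(
  steps=[
    {"grip": 60, "xyz": [-0.005, 0.0075, 0.05], "twist": 0},
    {"grip": 60, "xyz": [-0.005, 0.0075, 0.1025], "twist": 0},
    {"grip": 60, "xyz": [-0.005, 0.0075, 0.1025], "twist": 0},
    {"grip": 60, "xyz": [-0.005, 0.0075, 0.1025], "twist": 0},
    {"grip": 28, "xyz": [-0.005, 0.0075, 0.1025], "twist": 0},
    {"grip": 28, "xyz": [-0.005, 0.0075, 0.1025], "twist": 0},
    {"grip": 28, "xyz": [-0.005, 0.0075, 0.1025], "twist": 0},
    {"grip": 28, "xyz": [-0.005, 0.0075, 0.1025], "twist": 0},
    {"grip": 28, "xyz": [-0.005, 0.0075, 0.1025], "twist": 0},
    {"grip": 28, "xyz": [-0.005, 0.0075, 0.1025], "twist": 0},
  ],
  grip_force=30,
)

```text
time_s: 13.63
eef_pos: [0.4805, -0.4195, 0.0403]
orientation: [0.866, 0.5, 0.0, 0.0]
force: [-1.3, 1.5, 3.7]
gripper_width: 0.389
finger_force: 30.0
```

To row units: -100 mm is -0.25, -85 mm is -0.2125.

Request:
jog_arm(
  steps=[
    {"grip": 28, "xyz": [0, 0, -0.05], "twist": 0},
    {"grip": 28, "xyz": [0, 0, -0.125], "twist": 0},
    {"grip": 28, "xyz": [0, 0, -0.2125], "twist": 0},
    {"grip": 28, "xyz": [0, 0, -0.25], "twist": 0},
    {"grip": 28, "xyz": [0, 0, -0.25], "twist": 0},
    {"grip": 28, "xyz": [0, 0, -0.25], "twist": 0},
  ],
)

```text
time_s: 14.13
eef_pos: [0.4808, -0.4197, 0.1405]
orientation: [0.866, 0.5, 0.0, 0.001]
force: [0.8, -0.2, -1.6]
gripper_width: 0.39
finger_force: 29.9
```

```bash
python3 -c "
from mv import *
rel([(514,-132.5,160,0)])
i,P=cloud('scene');cv2.imwrite('pics/crop3.png',cv2.resize(i[230:400,340:520],(635,600),interpolation=cv2.INTER_CUBIC))
"
```

```text
t 14.13 pos [ 480.8 -419.7  140.5] yaw 60.0 F [ 0.8 -0.2 -1.6] w 33.9 ff 29.9
(514, -132.5, 160, 0) -> [ 265.3 -115.   -19.9] twist 1.047 rows 8.4
```

View pics/crop3.png

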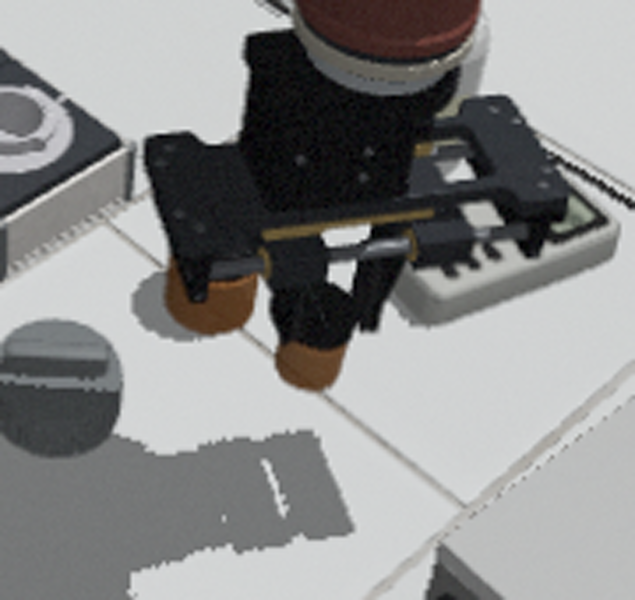

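The jar hangs upright at (312,340), its lid between the fingers. I fit its axis to see how far it lies off the TCP.

```bash
python3 - <<'E'
from mv import *
from scipy.optimize import least_squares
for c in("scene","top"):
    i,P=cloud(c);hsv=cv2.cvtColor(i,cv2.COLOR_BGR2HSV)
    m=(np.hypot(P[...,0]-.481,P[...,1]+.42)<.05)&(P[...,2]>.095)&(P[...,2]<.142)
    am=m&(hsv[...,1]>90)&(hsv[...,0]<25)
    q=P[am];print(c,m.sum(),len(q))
    if len(q)<20: continue
    cam=np.linalg.inv(np.array(robot.camera_info(c)["camera_from_world"]))[:2,3]
    f=lambda v:np.hypot(q[:,0]-v[0],q[:,1]-v[1])-.018
    r=least_squares(f,q[:,:2].mean(0)+.012*(q[:,:2].mean(0)-cam)/np.linalg.norm(q[:,:2].mean(0)-cam),loss="soft_l1",f_scale=.002)
    print("axis",r.x.round(4),"rms",np.sqrt(np.mean(f(r.x)**2)).round(4),"z",np.percentile(q[:,2],[1,50,99]).round(3))
    g=lambda v:np.hypot(q[:,0]-v[0],q[:,1]-v[1])-v[2]
    r=least_squares(g,[*r.x,.018],loss="soft_l1",f_scale=.002);print("free",r.x.round(4))
    print([x for x in robot.pinpoint("sample_jar",c)][:2])
E
```

```text
scene 281 199
axis [ 0.4797 -0.4161] rms 0.0015 z [0.102 0.118 0.139]
free [ 0.4793 -0.4164  0.0175]
[{'centre': [0.4806, -0.414, 0.0976], 'score': 0.96}]
top 29 20
axis [ 0.4802 -0.4151] rms 0.0009 z [0.102 0.113 0.14 ]
free [ 0.48   -0.4161  0.019 ]
[{'centre': [0.4776, -0.4147, 0.0957], 'score': 0.39}]
```

```bash
python3 -c "
from mv import *
rel([(510,-132.5,155,0)])
"
```

```text
t 14.38 pos [ 479.4 -418.2  137.2] yaw 60.0 F [-0.  -0.4 -1.2] w 33.8 ff 29.9
(510, -132.5, 155, 0) -> [ 262.7 -116.6  -17. ] twist 1.047 rows 8.4
```

To row units: 263 mm is 0.6575, -117 mm is -0.2925, 1.047 rad is 0.3333.

Request:
jog_arm(
  steps=[
    {"grip": 28, "xyz": [0, 0, -0.0425], "twist": 0},
    {"grip": 28, "xyz": [0.6575, -0.2925, -0.0425], "twist": 0.3333},
    {"grip": 28, "xyz": [0.6575, -0.2925, -0.0425], "twist": 0.3333},
    {"grip": 28, "xyz": [0.6575, -0.2925, -0.0425], "twist": 0.3333},
    {"grip": 28, "xyz": [0.6575, -0.2925, -0.0425], "twist": 0.3333},
    {"grip": 28, "xyz": [0.6575, -0.2925, -0.0425], "twist": 0.3333},
    {"grip": 28, "xyz": [0.6575, -0.2925, -0.0425], "twist": 0.3333},
    {"grip": 28, "xyz": [0.6575, -0.2925, -0.0425], "twist": 0.3333},
    {"grip": 28, "xyz": [0.6575, -0.2925, -0.0425], "twist": 0.3333},
    {"grip": 28, "xyz": [0.6575, -0.2925, -0.0425], "twist": 0.3333},
    {"grip": 28, "xyz": [0.6575, -0.2925, -0.0425], "twist": 0.3333},
    {"grip": 28, "xyz": [0.6575, -0.2925, -0.0425], "twist": 0.3333},
    {"grip": 28, "xyz": [0.6575, -0.2925, -0.0425], "twist": 0.3333},
    {"grip": 28, "xyz": [0.6575, -0.2925, -0.0425], "twist": 0.3333},
    {"grip": 28, "xyz": [0.6575, -0.2925, -0.0425], "twist": 0.3333},
  ],
)

```text
time_s: 15.63
eef_pos: [0.5105, -0.1335, 0.1563]
orientation: [1.0, -0.0, -0.0, -0.0]
force: [0.3, 0.1, -0.9]
gripper_width: 0.386
finger_force: 29.9
```

```bash
python3 - <<'E'
from mv import *
from scipy.optimize import least_squares
for c in("scene","top"):
    i,P=cloud(c);hsv=cv2.cvtColor(i,cv2.COLOR_BGR2HSV)
    m=(np.hypot(P[...,0]-.514,P[...,1]+.132)<.05)&(P[...,2]>.105)&(P[...,2]<.16)
    q=P[m&(hsv[...,1]>90)&(hsv[...,0]<25)];print(c,len(q))
    if len(q)<20: continue
    cam=np.linalg.inv(np.array(robot.camera_info(c)["camera_from_world"]))[:2,3]
    f=lambda v:np.hypot(q[:,0]-v[0],q[:,1]-v[1])-.018
    d=q[:,:2].mean(0)-cam
    print("axis",least_squares(f,q[:,:2].mean(0)+.012*d/np.linalg.norm(d),loss="soft_l1",f_scale=.002).x.round(4),"z",np.percentile(q[:,2],[1,99]).round(3))
    q=P[(np.hypot(P[...,0]-.515,P[...,1]+.132)<.05)&(P[...,2]>.063)&(P[...,2]<.08)]
    print("flange",((np.percentile(q,1,0)+np.percentile(q,99,0))/2).round(4))
rel([(510,-132.5,76,0)])
E
```

```text
scene 158
axis [ 0.5129 -0.1322] z [0.117 0.154]
flange [ 0.5126 -0.1341  0.0676]
top 0
t 15.73 pos [ 510.6 -133.4  156.4] yaw -0.0 F [-0.3  0.4 -1. ] w 33.8 ff 29.9
(510, -132.5, 76, 0) -> [-0.5 -0.9 80.4] twist -0.0 rows 1.9
```

To row units: 78 mm is 0.195, 73 mm is 0.1825.

Request:
jog_arm(
  steps=[
    {"grip": 28, "xyz": [-0.0013, 0.0025, 0.075], "twist": 0},
    {"grip": 28, "xyz": [-0.0013, 0.0025, 0.1], "twist": 0},
    {"grip": 28, "xyz": [-0.0013, 0.0025, 0.1175], "twist": 0},
    {"grip": 28, "xyz": [-0.0013, 0.0025, 0.135], "twist": 0},
    {"grip": 28, "xyz": [-0.0013, 0.0025, 0.1525], "twist": 0},
    {"grip": 28, "xyz": [-0.0013, 0.0025, 0.1675], "twist": 0},
    {"grip": 28, "xyz": [-0.0013, 0.0025, 0.1825], "twist": 0},
    {"grip": 28, "xyz": [-0.0013, 0.0025, 0.195], "twist": 0},
    {"grip": 28, "xyz": [-0.0013, 0.0025, 0.195], "twist": 0},
    {"grip": 28, "xyz": [-0.0013, 0.0025, 0.195], "twist": 0},
  ],
)

```text
time_s: 16.57
eef_pos: [0.51, -0.1339, 0.0784]
orientation: [1.0, -0.0, -0.0, -0.0]
force: [0.2, 0.1, -2.0]
gripper_width: 0.392
finger_force: 29.9
```

To row units: 3 mm is 0.0075, 1.5 mm is 0.0038.

Request:
jog_arm(
  steps=[
    {"grip": 28, "xyz": [0, 0, 0.0038], "twist": 0},
    {"grip": 28, "xyz": [0, 0, 0.0075], "twist": 0},
    {"grip": 28, "xyz": [0, 0, 0.0075], "twist": 0},
    {"grip": 28, "xyz": [0, 0, 0.0075], "twist": 0},
  ],
)

```text
time_s: 16.9
eef_pos: [0.5102, -0.134, 0.0756]
orientation: [1.0, -0.0, 0.0, 0.0]
force: [-0.1, -0.2, -1.7]
gripper_width: 0.39
finger_force: 29.9
```

To row units: -80 mm is -0.2, -50 mm is -0.125.

Request:
jog_arm(
  steps=[
    {"grip": 28, "xyz": [0, 0, 0.0025], "twist": 0},
    {"grip": 28, "xyz": [0, 0, 0.0025], "twist": 0},
    {"grip": 50, "xyz": [0, 0, 0.0025], "twist": 0},
    {"grip": 50, "xyz": [0, 0, 0.0025], "twist": 0},
    {"grip": 50, "xyz": [0, 0, 0.0025], "twist": 0},
    {"grip": 50, "xyz": [0, 0, -0.025], "twist": 0},
    {"grip": 50, "xyz": [0, 0, -0.125], "twist": 0},
    {"grip": 50, "xyz": [0, 0, -0.2], "twist": 0},
    {"grip": 50, "xyz": [0, 0, -0.2], "twist": 0},
    {"grip": 50, "xyz": [0, 0, -0.2], "twist": 0},
    {"grip": 50, "xyz": [0, 0, -0.2], "twist": 0},
  ],
)

```text
time_s: 17.82
eef_pos: [0.51, -0.1339, 0.1558]
orientation: [1.0, -0.0, 0.0, 0.0]
force: [-0.6, -0.7, -0.1]
gripper_width: 0.571
finger_force: 0.0
```

```bash
python3 - <<'E'
from mv import *
rel([(414,-292,130,135),(414,-292,40,135)])
i,P=cloud("scene");cv2.imwrite('pics/crop4.png',cv2.resize(i[205:365,240:450],(787,600),interpolation=cv2.INTER_CUBIC))
q=P[(np.hypot(P[...,0]-.512,P[...,1]+.134)<.03)&(P[...,2]>.076)&(P[...,2]<.1)]
print(len(q),np.percentile(q,[2,50,98],axis=0).round(4))
E
```

```text
t 17.82 pos [ 510.  -133.9  155.8] yaw -0.0 F [-0.6 -0.7 -0.1] w 49.7 ff 0.0
(414, -292, 130, 135) -> [-96.  158.1  25.8] twist -2.356 rows 18.9
(414, -292, 40, 135) -> [-96.  158.1 115.8] twist -2.356 rows 18.9
169 [[ 0.4933 -0.1514  0.0767]
 [ 0.5088 -0.1361  0.0843]
 [ 0.5269 -0.1175  0.0871]]
```

View pics/crop4.png

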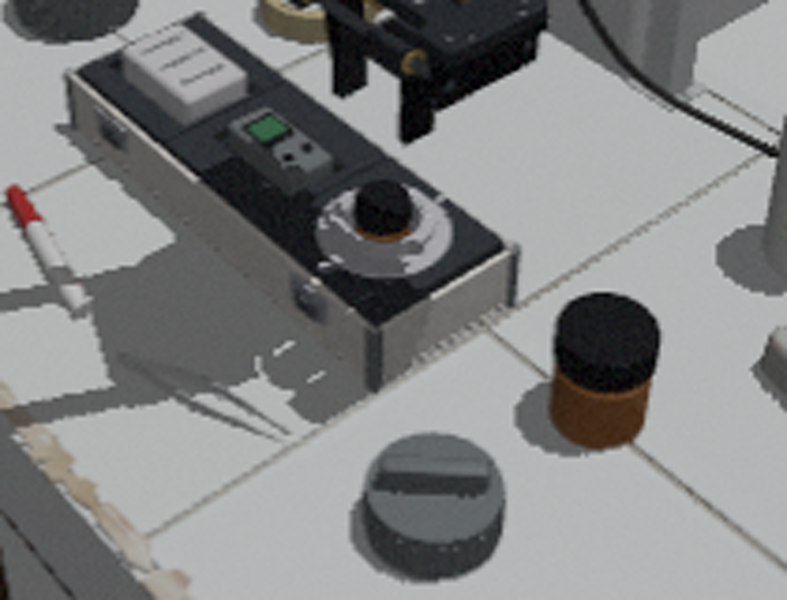

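The jar stands in the canister at (385,215), and the pack and logger are seated flat. The raised marks are at (325,268) and (437,195). Next is the cap at (432,495).

To row units: 157.5 mm is 0.3938, -96 mm is -0.24, -2.374 rad is -0.7557.

Request:
jog_arm(
  steps=[
    {"grip": 40, "xyz": [-0.24, 0.3938, 0.0625], "twist": -0.7557},
    {"grip": 40, "xyz": [-0.24, 0.3938, 0.0625], "twist": -0.7557},
    {"grip": 40, "xyz": [-0.24, 0.3938, 0.0625], "twist": -0.7557},
    {"grip": 40, "xyz": [-0.24, 0.3938, 0.0625], "twist": -0.7557},
    {"grip": 40, "xyz": [-0.24, 0.3938, 0.0625], "twist": -0.7557},
    {"grip": 40, "xyz": [-0.24, 0.3938, 0.0625], "twist": -0.7557},
    {"grip": 40, "xyz": [-0.24, 0.3938, 0.0625], "twist": -0.7557},
    {"grip": 40, "xyz": [-0.24, 0.3938, 0.0625], "twist": -0.7557},
    {"grip": 40, "xyz": [-0.24, 0.3938, 0.0625], "twist": -0.7557},
    {"grip": 40, "xyz": [-0.24, 0.3938, 0.0625], "twist": -0.7557},
    {"grip": 40, "xyz": [-0.24, 0.3938, 0.0625], "twist": -0.7557},
    {"grip": 40, "xyz": [-0.24, 0.3938, 0.0625], "twist": -0.7557},
    {"grip": 40, "xyz": [-0.24, 0.3938, 0.0625], "twist": -0.7557},
    {"grip": 40, "xyz": [-0.24, 0.3938, 0.0625], "twist": -0.7557},
    {"grip": 40, "xyz": [-0.24, 0.3938, 0.0625], "twist": -0.7557},
    {"grip": 40, "xyz": [-0.24, 0.3938, 0.0625], "twist": -0.7557},
    {"grip": 40, "xyz": [-0.24, 0.3938, 0.0625], "twist": -0.7557},
    {"grip": 40, "xyz": [-0.24, 0.3938, 0.0625], "twist": -0.7557},
    {"grip": 40, "xyz": [-0.24, 0.3938, 0.0625], "twist": -0.7557},
    {"grip": 40, "xyz": [-0.24, 0.3938, 0.0625], "twist": -0.7557},
  ],
)

```text
time_s: 19.53
eef_pos: [0.4131, -0.2905, 0.1287]
orientation: [0.372, 0.928, 0.001, -0.002]
force: [0.9, 0.4, 0.5]
gripper_width: 0.458
finger_force: 0.0
```

```bash
python3 - <<'E'
from mv import *
rel([(414,-291.5,38,136)])
E
```

```text
t 19.53 pos [ 413.1 -290.5  128.7] yaw 136.4 F [0.9 0.4 0.5] w 39.8 ff 0.0
(414, -291.5, 38, 136) -> [-1.7 -0.1 90.7] twist 0.007 rows 2.2
```

To row units: 89 mm is 0.2225, 84 mm is 0.21.

Request:
jog_arm(
  steps=[
    {"grip": 40, "xyz": [-0.0025, 0, 0.1], "twist": 0},
    {"grip": 40, "xyz": [-0.0025, 0, 0.175], "twist": 0},
    {"grip": 40, "xyz": [-0.0025, 0, 0.21], "twist": 0},
    {"grip": 40, "xyz": [-0.0025, 0, 0.2225], "twist": 0},
    {"grip": 40, "xyz": [-0.0025, 0, 0.2225], "twist": 0},
    {"grip": 40, "xyz": [-0.0025, 0, 0.2225], "twist": 0},
  ],
  grip_force=40,
)

```text
time_s: 20.03
eef_pos: [0.4147, -0.292, 0.0415]
orientation: [0.375, 0.927, 0.0, -0.0]
force: [-0.4, 0.0, 0.3]
gripper_width: 0.461
finger_force: 0.0
```

To row units: -120 mm is -0.3, -100 mm is -0.25.

Request:
jog_arm(
  steps=[
    {"grip": 40, "xyz": [0, 0, 0.005], "twist": 0},
    {"grip": 5, "xyz": [0, 0, 0.0075], "twist": 0},
    {"grip": 5, "xyz": [0, 0, 0.0075], "twist": 0},
    {"grip": 5, "xyz": [0, 0, 0.0075], "twist": 0},
    {"grip": 5, "xyz": [0, 0, 0.0075], "twist": 0},
    {"grip": 5, "xyz": [0, 0, 0.0075], "twist": 0},
    {"grip": 5, "xyz": [0, 0, 0.0075], "twist": 0},
    {"grip": 5, "xyz": [0, 0, 0.0075], "twist": 0},
    {"grip": 5, "xyz": [0, 0, -0.0625], "twist": 0},
    {"grip": 5, "xyz": [0, 0, -0.15], "twist": 0},
    {"grip": 5, "xyz": [0, 0, -0.25], "twist": 0},
    {"grip": 5, "xyz": [0, 0, -0.3], "twist": 0},
    {"grip": 5, "xyz": [0, 0, -0.3], "twist": 0},
    {"grip": 5, "xyz": [0, 0, -0.3], "twist": 0},
    {"grip": 5, "xyz": [0, 0, -0.3], "twist": 0},
  ],
)

```text
time_s: 21.28
eef_pos: [0.4141, -0.2915, 0.1602]
orientation: [0.375, 0.927, 0.0, -0.001]
force: [0.7, -0.0, -1.5]
gripper_width: 0.138
finger_force: 40.0
```

```bash
python3 - <<'E'
from mv import *
rel([(514,-133,165,60)])
E
```

```text
t 21.28 pos [ 414.1 -291.5  160.2] yaw 136.0 F [ 0.7 -0.  -1.5] w 12.0 ff 40.0
(514, -133, 165, 60) -> [ 38.2 183.4  -4.8] twist 1.327 rows 10.6
```

To row units: 183 mm is 0.4575, 38 mm is 0.095, 1.327 rad is 0.4224.

Request:
jog_arm(
  steps=[
    {"grip": 5, "xyz": [0.095, 0.4575, -0.01], "twist": 0.4224},
    {"grip": 5, "xyz": [0.095, 0.4575, -0.01], "twist": 0.4224},
    {"grip": 5, "xyz": [0.095, 0.4575, -0.01], "twist": 0.4224},
    {"grip": 5, "xyz": [0.095, 0.4575, -0.01], "twist": 0.4224},
    {"grip": 5, "xyz": [0.095, 0.4575, -0.01], "twist": 0.4224},
    {"grip": 5, "xyz": [0.095, 0.4575, -0.01], "twist": 0.4224},
    {"grip": 5, "xyz": [0.095, 0.4575, -0.01], "twist": 0.4224},
    {"grip": 5, "xyz": [0.095, 0.4575, -0.01], "twist": 0.4224},
    {"grip": 5, "xyz": [0.095, 0.4575, -0.01], "twist": 0.4224},
    {"grip": 5, "xyz": [0.095, 0.4575, -0.01], "twist": 0.4224},
    {"grip": 5, "xyz": [0.095, 0.4575, -0.01], "twist": 0.4224},
    {"grip": 5, "xyz": [0.095, 0.4575, -0.01], "twist": 0.4224},
    {"grip": 5, "xyz": [0.095, 0.4575, -0.01], "twist": 0.4224},
    {"grip": 5, "xyz": [0.095, 0.4575, -0.01], "twist": 0.4224},
    {"grip": 5, "xyz": [0.095, 0.4575, -0.01], "twist": 0.4224},
  ],
)

```text
time_s: 22.53
eef_pos: [0.5142, -0.134, 0.1647]
orientation: [0.866, 0.501, -0.0, -0.001]
force: [0.6, -0.3, -0.1]
gripper_width: 0.134
finger_force: 40.0
```

```bash
python3 - <<'E'
from mv import *
from scipy.optimize import least_squares
rel([(514,-133,90,60)])
i,P=cloud("scene","pics/s5.png");cv2.imwrite('pics/crop5.png',cv2.resize(i[150:310,240:450],(787,600),interpolation=cv2.INTER_CUBIC))
cam=np.linalg.inv(np.array(robot.camera_info("scene")["camera_from_world"]))[:2,3]
p=P.reshape(-1,3)
q=p[(np.hypot(p[:,0]-.514,p[:,1]+.133)<.06)&(p[:,2]>.128)&(p[:,2]<.152)]
d=q[:,:2].mean(0)-cam
f=lambda v:np.hypot(q[:,0]-v[0],q[:,1]-v[1])-.039
s=least_squares(f,q[:,:2].mean(0)+.025*d/np.linalg.norm(d),loss="soft_l1",f_scale=.001)
print("skirt axis",s.x.round(4),len(q),np.percentile(abs(f(s.x)),[50,90]).round(4),"bottom z",np.percentile(p[(np.hypot(p[:,0]-s.x[0],p[:,1]-s.x[1])<.042)&(p[:,2]>.1)][:,2],[1]).round(4))
# flange outer edge from the first clouds, both cameras, circle fit to hull of bright flange top
for c in("scene","top"):
    P0=np.load(c+"0.npy").reshape(-1,3)
    r=P0[(np.hypot(P0[:,0]-.514,P0[:,1]+.132)<.0365)&(P0[:,2]>.065)&(P0[:,2]<.074)]
    h=cv2.convexHull((r[:,:2]*1000).astype(np.float32))[:,0]
    print(c,"flange",cv2.minEnclosingCircle(h),np.percentile(r[:,2],[5,50,95]).round(4))
E
```

```text
t 22.53 pos [ 514.2 -134.   164.7] yaw 60.1 F [ 0.6 -0.3 -0.1] w 11.6 ff 40.0
(514, -133, 90, 60) -> [ 0.8 -0.5 74.7] twist 0.002 rows 1.8
skirt axis [ 0.512  -0.1348] 288 [0.0008 0.0018] bottom z [0.1311]
scene flange ((512.6796875, -131.82003784179688), 34.88298034667969) [0.0657 0.0686 0.0709]
top flange ((515.0433349609375, -130.6161346435547), 33.20546340942383) [0.0658 0.0696 0.0733]
```

View pics/crop5.png

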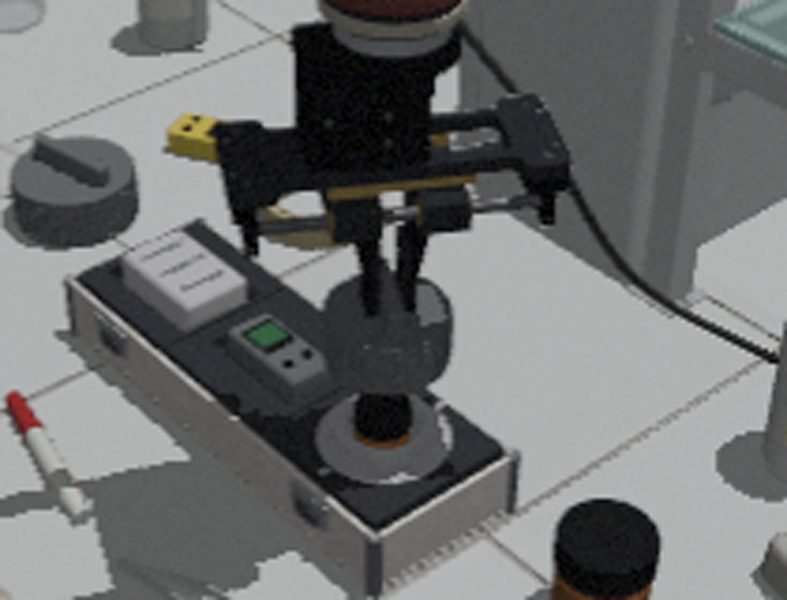

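The cap hangs level over the jar at (388,340), its bar turned along the gap direction. I shift it about 1.6 mm onto the canister axis and lower it gently.

To row units: 61 mm is 0.1525, 1.6 mm is 0.004.

Request:
jog_arm(
  steps=[
    {"grip": 5, "xyz": [0.004, -0.0015, 0.0625], "twist": 0},
    {"grip": 5, "xyz": [0.004, -0.0015, 0.1125], "twist": 0},
    {"grip": 5, "xyz": [0.004, -0.0015, 0.1325], "twist": 0},
    {"grip": 5, "xyz": [0.004, -0.0015, 0.1375], "twist": 0},
    {"grip": 5, "xyz": [0.004, -0.0015, 0.1425], "twist": 0},
    {"grip": 5, "xyz": [0.004, -0.0015, 0.1475], "twist": 0},
    {"grip": 5, "xyz": [0.004, -0.0015, 0.1525], "twist": 0},
    {"grip": 5, "xyz": [0.004, -0.0015, 0.1525], "twist": 0},
    {"grip": 5, "xyz": [0.004, -0.0015, 0.1525], "twist": 0},
  ],
)

```text
time_s: 23.33
eef_pos: [0.5153, -0.1326, 0.1052]
orientation: [0.866, 0.5, 0.0, 0.0]
force: [0.2, 0.2, -1.1]
gripper_width: 0.134
finger_force: 40.0
```

To row units: 7.5 mm is 0.0188, 6 mm is 0.015.

Request:
jog_arm(
  steps=[
    {"grip": 5, "xyz": [0, 0, 0.0038], "twist": 0},
    {"grip": 5, "xyz": [0, 0, 0.0075], "twist": 0},
    {"grip": 5, "xyz": [0, 0, 0.0113], "twist": 0},
    {"grip": 5, "xyz": [0, 0, 0.015], "twist": 0},
    {"grip": 5, "xyz": [0, 0, 0.0188], "twist": 0},
    {"grip": 5, "xyz": [0, 0, 0.0188], "twist": 0},
    {"grip": 5, "xyz": [0, 0, 0.0188], "twist": 0},
  ],
)

```text
time_s: 23.92
eef_pos: [0.5149, -0.1324, 0.0969]
orientation: [0.866, 0.5, -0.0, -0.0]
force: [-0.2, 0.1, -1.5]
gripper_width: 0.134
finger_force: 40.0
```

Still no contact force. I lower the last millimetre or so until it touches.

To row units: 2 mm is 0.005, 1.5 mm is 0.0038.

Request:
jog_arm(
  steps=[
    {"grip": 5, "xyz": [0, 0, 0.0025], "twist": 0},
    {"grip": 5, "xyz": [0, 0, 0.0038], "twist": 0},
    {"grip": 5, "xyz": [0, 0, 0.005], "twist": 0},
    {"grip": 5, "xyz": [0, 0, 0.005], "twist": 0},
  ],
)

```text
time_s: 24.25
eef_pos: [0.5149, -0.1324, 0.0968]
orientation: [0.866, 0.5, -0.0, -0.0]
force: [-6.8, 1.3, 12.0]
gripper_width: 0.136
finger_force: 40.0
```

It is seated, with contact at the expected height. I ease off and turn 60° clockwise.

To row units: -1.5 mm is -0.0038, 1.047 rad is 0.3333.

Request:
jog_arm(
  steps=[
    {"grip": 5, "xyz": [0, 0, -0.0038], "twist": 0},
    {"grip": 5, "xyz": [0, 0, -0.0038], "twist": 0.0318},
    {"grip": 5, "xyz": [0, 0, -0.0038], "twist": 0.0637},
    {"grip": 5, "xyz": [0, 0, -0.0038], "twist": 0.0955},
    {"grip": 5, "xyz": [0, 0, -0.0038], "twist": 0.1273},
    {"grip": 5, "xyz": [0, 0, -0.0038], "twist": 0.1592},
    {"grip": 5, "xyz": [0, 0, -0.0038], "twist": 0.191},
    {"grip": 5, "xyz": [0, 0, -0.0038], "twist": 0.2228},
    {"grip": 5, "xyz": [0, 0, -0.0038], "twist": 0.2546},
    {"grip": 5, "xyz": [0, 0, -0.0038], "twist": 0.2865},
    {"grip": 5, "xyz": [0, 0, -0.0038], "twist": 0.3183},
    {"grip": 5, "xyz": [0, 0, -0.0038], "twist": 0.3333},
    {"grip": 5, "xyz": [0, 0, -0.0038], "twist": 0.3333},
    {"grip": 5, "xyz": [0, 0, -0.0038], "twist": 0.3333},
    {"grip": 5, "xyz": [0, 0, -0.0038], "twist": 0.3333},
  ],
)

```text
time_s: 25.5
eef_pos: [0.5152, -0.1326, 0.0968]
orientation: [1.0, 0.001, 0.0, 0.0]
force: [1.4, 0.0, 2.0]
gripper_width: 0.135
finger_force: 40.0
```

```bash
python3 - <<'E'
from mv import *
rel([(515,-132.5,96.8,0)]); print(robot.observe()["ft_torque"])
E
```

```text
t 25.5 pos [ 515.2 -132.6   96.8] yaw 0.1 F [1.4 0.  2. ] w 11.7 ff 40.0
(515, -132.5, 96.8, 0) -> [-0.2 -0.1  0. ] twist 0.001 rows 0.0
[-0.04593271  0.08655773 -0.05831069]
```

Locked position reached. I release, rise, back away and check.

To row units: -150 mm is -0.375, -130 mm is -0.325.

Request:
jog_arm(
  steps=[
    {"grip": 40, "xyz": [0, 0, 0], "twist": 0},
    {"grip": 40, "xyz": [0, 0, 0], "twist": 0},
    {"grip": 40, "xyz": [0, 0, 0], "twist": 0},
    {"grip": 40, "xyz": [0, 0, 0], "twist": 0},
    {"grip": 40, "xyz": [0, 0, -0.0375], "twist": 0},
    {"grip": 40, "xyz": [0, 0, -0.125], "twist": 0},
    {"grip": 40, "xyz": [0, 0, -0.225], "twist": 0},
    {"grip": 40, "xyz": [0, 0, -0.325], "twist": 0},
    {"grip": 40, "xyz": [-0.325, 0, -0.375], "twist": 0},
    {"grip": 40, "xyz": [-0.325, 0.375, -0.375], "twist": 0},
    {"grip": 40, "xyz": [-0.325, 0.375, -0.375], "twist": 0},
    {"grip": 40, "xyz": [-0.325, 0.375, -0.375], "twist": 0},
    {"grip": 40, "xyz": [-0.325, 0.375, -0.375], "twist": 0},
    {"grip": 40, "xyz": [-0.325, 0.375, -0.375], "twist": 0},
    {"grip": 40, "xyz": [-0.325, 0.375, -0.375], "twist": 0},
    {"grip": 40, "xyz": [-0.325, 0.375, -0.375], "twist": 0},
  ],
)

```text
time_s: 26.83
eef_pos: [0.3847, -0.2823, 0.2463]
orientation: [1.0, -0.001, 0.0, -0.0]
force: [0.4, 0.4, -0.6]
gripper_width: 0.458
finger_force: 0.0
```

```bash
python3 - <<'E'
from mv import *
rel([])
for c in("scene","top"):
    i,P=cloud(c,f"pics/{c}6.png");p=P.reshape(-1,3)
    b=p[(np.hypot(p[:,0]-.514,p[:,1]+.133)<.045)&(p[:,2]>.1)&(p[:,2]<.125)]
    print(c,"bar",len(b),cv2.minAreaRect((b[:,:2]*1000).astype(np.float32)),np.percentile(b[:,2],[50,95]).round(4))
    for n,x,y,h,zl in(("pack",.514,.087,.05,.06),("log",.514,-.023,.045,.059)):
        q=p[(abs(p[:,0]-x)<h)&(abs(p[:,1]-y)<h)&(p[:,2]>zl)&(p[:,2]<.085)];print(n,cv2.minAreaRect((q[:,:2]*1000).astype(np.float32)),np.percentile(q[:,2],[50,90]).round(4))
i=cv2.imread("pics/scene6.png");cv2.imwrite('pics/crop6.png',cv2.resize(i[190:380,230:480],(789,600),interpolation=cv2.INTER_CUBIC))
E
```

```text
t 26.83 pos [ 384.7 -282.3  246.3] yaw -0.1 F [ 0.4  0.4 -0.6] w 39.8 ff 0.0
scene bar 40 ((501.1781005859375, -137.10684204101562), (32.33816146850586, 10.312491416931152), 6.7262797355651855) [0.1047 0.1112]
pack ((510.9132995605469, 83.05574035644531), (54.86667251586914, 88.55472564697266), 0.27028730511665344) [0.0683 0.0703]
log ((512.267822265625, -27.460193634033203), (77.775634765625, 38.320186614990234), 89.0244140625) [0.0647 0.0667]
top bar 146 ((507.1409606933594, -132.87362670898438), (61.045310974121094, 53.69541549682617), 43.07326889038086) [0.1088 0.115 ]
pack ((513.7354125976562, 86.41482543945312), (95.5689926147461, 99.14165496826172), 89.55726623535156) [0.0683 0.0727]
log ((513.1027221679688, -23.250865936279297), (88.11898040771484, 88.32421875), 88.57996368408203) [0.0643 0.069 ]
```

View pics/crop6.png

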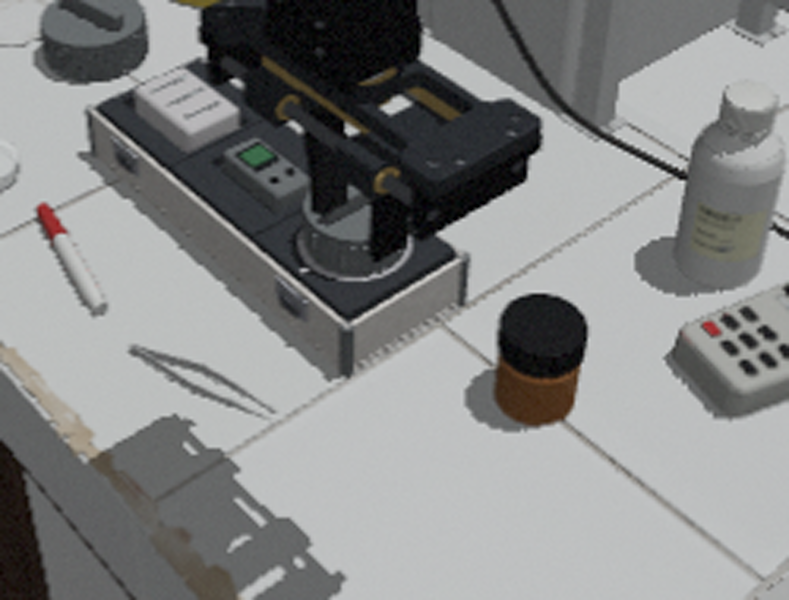

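The large jar and large cap stand untouched, and the pack and logger are seated. The gripper hides the cap around (350,230), so I move it aside and check once more.

To row units: 150 mm is 0.375, -40 mm is -0.1.

Request:
jog_arm(
  steps=[
    {"grip": 40, "xyz": [-0.1, 0.375, -0.1], "twist": 0},
    {"grip": 40, "xyz": [-0.1, 0.375, -0.1], "twist": 0},
    {"grip": 40, "xyz": [-0.1, 0.375, -0.1], "twist": 0},
    {"grip": 40, "xyz": [-0.1, 0.375, -0.1], "twist": 0},
    {"grip": 40, "xyz": [-0.1, 0.375, -0.1], "twist": 0},
    {"grip": 40, "xyz": [-0.1, 0.375, -0.1], "twist": 0},
    {"grip": 40, "xyz": [-0.1, 0.375, -0.1], "twist": 0},
    {"grip": 40, "xyz": [-0.1, 0.375, -0.1], "twist": 0},
  ],
)

```text
time_s: 27.6
eef_pos: [0.3458, -0.4304, 0.2858]
orientation: [1.0, 0.001, -0.0, -0.001]
force: [-0.1, 0.2, 0.5]
gripper_width: 0.456
finger_force: 0.0
```

```bash
python3 - <<'E'
from mv import *
i,P=cloud("scene");p=P.reshape(-1,3)
b=p[(np.hypot(p[:,0]-.513,p[:,1]+.134)<.045)&(p[:,2]>.1)&(p[:,2]<.125)]
print("bar",len(b),cv2.minAreaRect((b[:,:2]*1000).astype(np.float32)),np.percentile(b[:,2],[50,95]).round(4))
cv2.imwrite('pics/crop7.png',cv2.resize(i[190:310,240:400],(800,600),interpolation=cv2.INTER_CUBIC))
E
```

```text
bar 103 ((512.546875, -135.6851043701172), (13.943887710571289, 61.5036506652832), 86.2086181640625) [0.109  0.1122]
```

View pics/crop7.png

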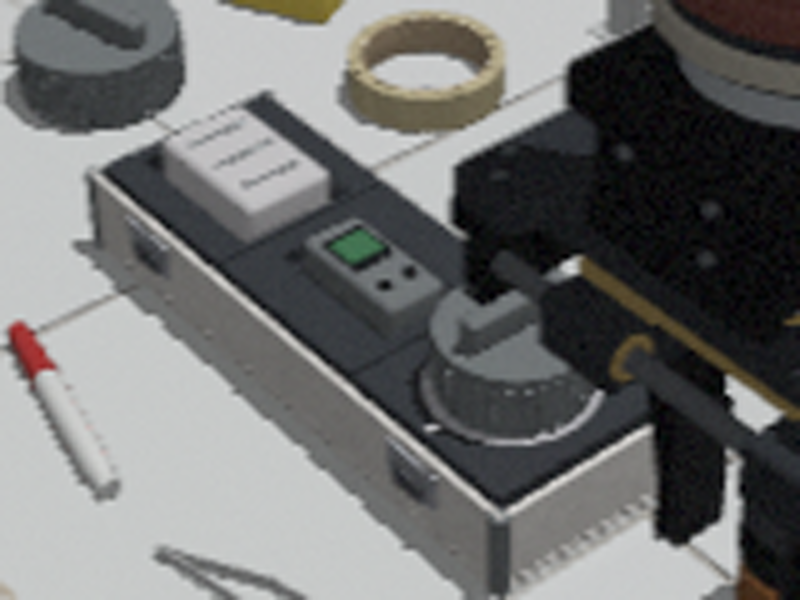

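The cap at (515,360) is down on the ring, its bar about 4° off the marks and its top at z≈111 mm as expected. Handing in.

```bash
python3 -c "
from workcell import robot
print(robot.job_done())"
```

```text
the job is handed in; nothing more can be done
None
```

I packed the case and handed it in at about 28 s. The jar is in the canister with the small cap locked over it (bar about 4° off the marks by camera), the cold pack and grey logger lie flat in their pockets, and the large jar and cap were not touched; the hand-in call returned no verdict.

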